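# Set the bleed valve on a cylinder-head leak tester

### The arm

A 7-joint arm with a two-finger parallel gripper is mounted at the origin on the work surface. World frame = base frame: x ahead of the robot, y to its left, z up, the work surface at z = 0. Lengths are in mm, angles in rad, forces in N, time in s.
With the tool pointing down it reaches from about 350 to 900 mm from the base axis. Payload 7.2 kg.
Tool frame: the origin (TCP) lies midway between the tips of the shut fingers; the grasp point (between the pads) lies 19 mm behind it; z points along the fingers, y is the line along which they close (so a half turn about z gives the same grasp; the last joint's range is limited). The gripper opens to 85 mm and grips with 20 to 120 N. Pads are 22 mm wide; open, the fingers measure 114 mm over their backs; the gripper's body (76 mm by 85 mm) begins 54 mm behind the grasp point. The pads swing forward as they close: fully open they stand 13 mm farther back than shut.
Start: joints at [-1.352, 0.411, -0.013, 1.596, 0.006, 1.134, -0.082], TCP at [176.812, 599.472, 231.297] pointing down, gripper open.
Joint ranges: [-2.95, 2.95], [-0.29, 1.99], [-1.47, 1.44], [0.14, 2.54], [-1.03, 4.17], [0.13, 1.85], [-2.86, 2.86]. Speed limits (rad/s): [2.39, 2.39, 3.01, 3.01, 3.14, 3.14, 3.14].

### API

Orientations are given as a rotation vector (axis times angle).
In Python, from workcell import bot gives the robot as it stands.
- The arm moves only by the shell command python3 -m handwheel 'ROWS' [FORCE]. ROWS is a JSON object of lists of equal length, an entry for each row: "translation": the shift along the world's x, y, z in m, a list of three; "yaw": the turn about the world's z in degrees; "claw": the opening, from 0 (shut) to 1 (fully open). In form: {"translation": [[x, y, z], ...], "yaw": [yaw, ...], "claw": [claw, ...]}. A call has exactly 8 rows; each row shifts and turns the commanded pose from where the row before left it; what a row does not reach is not made up. A row lasts 1/12 s, in which the tool goes at most 41.7 mm and 7.16 degrees, less where a joint would pass 70% of its speed; a pose out of reach is approached as far as the arm can. A call is refused whole if a number of a shift passes 0.0417 or a number of a turn 7.16, either way. A call with a gripper value outside its range is refused whole. The fingers move at their own pace and stop on an object; FORCE is the grip in N (left out, the last holds). Time passes only in rows, so rows that do not move let the fingers close, or fill a call up. It gives the time, the measured TCP pose, the force, the opening and the grip force at its end, in the units of the state.
- bot.observe(): the state, without advancing time (a new reading comes with each control period).
- bot.capture(name): name is "scene" or "top" or "wrist"; returns (picture, depth): 420x560x3 uint8, red, green, blue; 420x560 float32, mm along the optical axis (not along the pixel's ray), 0 where there is no reading.
- bot.get_calibration(name): a dict with "mtx" (3x3 intrinsics, pixels), "eye" and "attitude" of the camera in the world. Camera axes: x right, y down, z forward; pixel columns grow to the right and rows downward; lengths in mm; the calibration is good to about 2 mm. A picture is of the moment at which its call begins: read the wrist's pose just before it. get_calibration takes no time and is no camera call; for the wrist camera it gives the pose at the moment of the call.
- bot.finish_job(): hands the job in; it is judged then, once.
The state is a dict: "time_s": time; "q": joint angles; "joint_vel": joint speeds; "effort": joint torques, N m; "tcp_pos": TCP position; "eef_rot": TCP orientation; "wrist_force": force on the tool from outside, world axes, zero at the start; "ft_torque": the same for the moment, N m; "grip_width": finger opening in mm; "gripper_force": force on a finger pad.
Only numpy, scipy, OpenCV 4.12 (cv2) and the standard library are available. Lean on these libraries where they do the work, as an engineer would, in place of code of your own. Each camera call takes 0.05 s, during which the arm holds its last target. There are 200 camera calls.

### The job

The bleed valve on the leak-test rig has been left part open. First turn its handle clockwise until it is fully shut against its stop, then open it again (counter-clockwise) until its pointed arm stands in line with the upright prong of the index ring, and let go. Leave the index ring and the things lying about where they are.

Things in the scene. Friction and masses are not known exactly. Their poses are not given: they have to be found in the camera images.
- handle_grip (a point): Grip point of the valve handle, a steel bar 18 mm wide and 24 mm deep: one pointed arm reaching 85 mm from the stem axis to its tip (last 14 mm only 8 mm wide), a tail of 18 mm the other way. On the stem axis, 10 mm below the bar's outer face; below the bar a 32 mm hub, then bare stem; index ring 38 mm below. x axis along the arm to the tip, z outward along the leaning stem.
- handle_tip (a point): End of the handle's pointed arm, 85 mm from the stem axis, at the grip point's level along the stem. Axes as handle_grip.
- handle (a joint): Opening angle of the valve in rad: 0 = fully shut on its stop, growing as the handle is turned counter-clockwise seen from outside along the stem, up to 3.0 at the other stop. It is stiff (0.2 N m: a light pinch slips) and stays where it is left.
- index_mark (a point): Setting mark: where the handle's tip comes when the valve is set. It lies 12 mm inside the upright prong (10 mm wide, 6 mm thick, as tall as the handle) at the end of the steel arm, 103 mm long, of the index ring under the handle; clamped at a different angle each time. x axis radially out from the stem, z along the stem.
- rig: Fixed rig. Origin on the table under the valve. Blue plate 12 mm thick, x +-150, y -110 to 230 mm. Green cylinder head at y 87 to 223 mm, x +-128, top at 132 mm. The valve stem starts 75 mm up and leans 34 deg from vertical to -y, away from the head. A 62 mm gauge hangs above it at x 6, y 30, height 342 mm, on a gooseneck whose post stands at x 85, y 120 mm.
- guide_driver: Loose steel punch, 28 mm across, 120 mm tall, standing on the cylinder head. Origin under its foot.
- collar: Loose dark steel round, 48 mm across, 50 mm tall, standing on the base plate. Origin under it.
- spray_can: Grey can, 60 mm across, 170 mm tall, standing. Origin under it.
- hammer: Hammer lying on the table, origin under its middle, handle to its -x.
- wrench: Wrench lying on the table, origin under its middle, along its x.
- parts_tray: Steel tray 200 x 150 x 50 mm with small parts. Origin under its centre.
- engine_valve: Engine poppet valve with its retainer disc, lying on the base plate beside the valve pedestal, 107 mm long, 36 mm across. Origin under its middle, along its x.
- mug: White mug, 80 mm across, 90 mm tall. Origin under it.

How it is judged:
By the outcome, as a careful person would: the job done as asked, in the order asked, and still so for the second after the job is handed in, with the robot touching nothing.
It also fails if it takes over 48 s, if anything falls off the work surface, if the arm or the gripper's body presses on something with over 40 N, if the wrist force passes 120 N, or if a joint passes its speed limit or range.

## Working session

There is one attempt and no reset: what is moved stays moved. The work goes in short steps, Python scripts to look and compute and a shell command to move; the robot and the scene stay as the last step left them, time stands still between calls to the robot, and variables do not carry over. Pictures are saved under pics/ and viewed, at most 12 in all, crops included, and the job is handed in when it is done.

```bash
ls; mkdir -p pics
python3 - <<'E'
from workcell import bot
import cv2,numpy as np
for n in("scene","top"):
    p,d=bot.capture(n); np.savez(f"pics/{n}0.npz",p=p,d=d)
    c=bot.get_calibration(n); print(n,c)
    cv2.imwrite(f"pics/{n}0.png",p[:,:,::-1])
print(bot.observe())
E
```

```text
pics
scene {'mtx': array([[379.93153715,   0.        , 280.86843369],
       [  0.        , 379.93153715, 212.02586231],
       [  0.        ,   0.        ,   1.        ]]), 'eye': array([1009.46443407, -707.64034484,  744.63487657]), 'attitude': array([-2.11499337, -0.6790989 ,  0.31396072])}
top {'mtx': array([[535.78619041,   0.        , 285.87243332],
       [  0.        , 535.78619041, 214.81377512],
       [  0.        ,   0.        ,   1.        ]]), 'eye': array([ 329.38319031,   42.43403737, 1793.47793149]), 'attitude': array([-2.16320869,  2.16704086, -0.12689052])}
{'time_s': 0.1, 'q': array([-1.35217808,  0.41181937, -0.01269587,  1.59693568,  0.0055973 ,
        1.1343084 , -0.08219875]), 'joint_vel': array([-5.39409325e-05, -2.84942285e-04,  2.40558256e-04, -1.31263955e-03,
        9.61671490e-04,  1.83497258e-03,  6.54399634e-05]), 'effort': array([ 3.15661753e-03, -6.01828694e+01,  6.84521478e-01, -3.00091696e+01,
        1.40514216e-02,  6.39762162e-03,  1.16081839e-05]), 'tcp_pos': array([176.7344686 , 599.03717045, 230.54768892]), 'eef_rot': array([-4.48961296e-01, -3.10924464e+00,  2.24887790e-03]), 'wrist_force': array([ 0.38597364,  0.4135751 , -0.61965392]), 'ft_torque': array([ 0.02958531, -0.00355781, -0.01543265]), 'gripper_force': 0.0, 'grip_width': 85.80022321715747}
```

View pics/scene0.png

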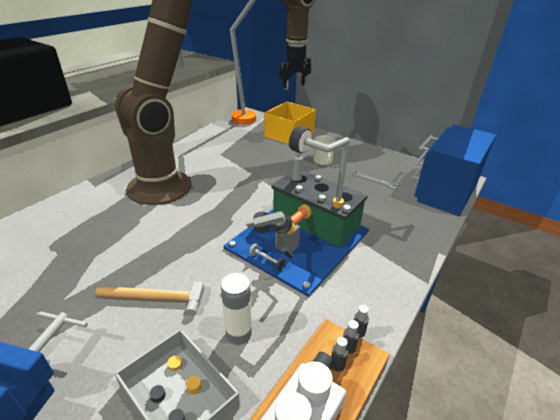

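View pics/top0.png

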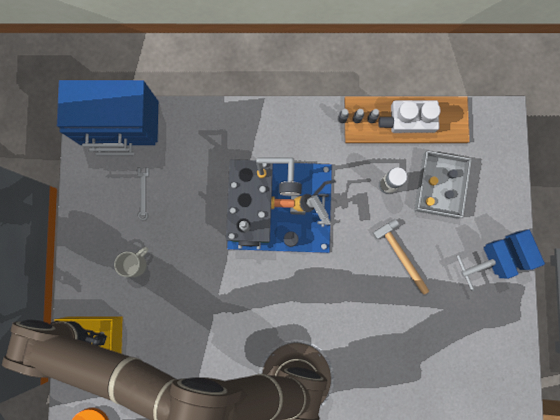

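The scene view shows the rig with the handle around (268,218), and the top view shows it around (318,208). Next I'll magnify both views and work out positions.

```bash
cat > h.py <<'E'
import numpy as np,cv2
from scipy.spatial.transform import Rotation as R
from workcell import bot
def cloud(d,c):
    K=np.array(c["mtx"]);v,u=np.indices(d.shape)
    P=np.stack([(u-K[0,2])/K[0,0]*d,(v-K[1,2])/K[1,1]*d,d],-1)
    return P@R.from_rotvec(c["attitude"]).as_matrix().T+c["eye"]
def proj(X,c):
    K=np.array(c["mtx"]);p=(np.asarray(X)-c["eye"])@R.from_rotvec(c["attitude"]).as_matrix()
    return (p@K.T)[...,:2]/p[...,2:]
E
python3 - <<'E'
from h import *
ims=[]
for n,(u,v,w,h) in {"scene":(215,170,130,100),"top":(220,150,130,110)}.items():
    z=np.load(f"pics/{n}0.npz");p,d=z["p"],z["d"]
    ims.append(cv2.resize(p[v:v+h,u:u+w,::-1],None,fx=5.3 if n=='top' else 6,fy=5.3 if n=='top' else 6,interpolation=cv2.INTER_CUBIC))
    cv2.imwrite(f"pics/{n}0c.png",ims[-1])
    P=cloud(d,bot.get_calibration(n))
    if n=="top":
        hsv=cv2.cvtColor(p,cv2.COLOR_RGB2HSV)
        m=(hsv[...,0]>100)&(hsv[...,0]<125)&(hsv[...,1]>150)&(np.abs(P[...,2]-12)<8)
        m[:, :200]=0;m[:,350:]=0;m[:140]=0;m[260:]=0
        r=cv2.minAreaRect(P[m][:,:2].astype(np.float32));print("plate",r,cv2.boxPoints(r))
        m=(np.abs(P[...,2]-132)<6);m[:,:200]=0;m[:,350:]=0;m[:140]=0;m[260:]=0
        r=cv2.minAreaRect(P[m][:,:2].astype(np.float32));print("head",r,cv2.boxPoints(r))
E
```

```text
plate ((561.3013916015625, 55.41053771972656), (336.6487731933594, 296.7646179199219), 87.93695068359375) [[ 406.95572  -107.463104]
 [ 703.52795  -118.14639 ]
 [ 715.6471    218.28418 ]
 [ 419.07483   228.96747 ]]
head ((562.3723754882812, 57.33735656738281), (324.8529357910156, 256.6913146972656), 87.69436645507812) [[ 427.5962   -99.79428]
 [ 684.0797  -110.12097]
 [ 697.14856  214.469  ]
 [ 440.66504  224.79568]]
```

View pics/scene0c.png

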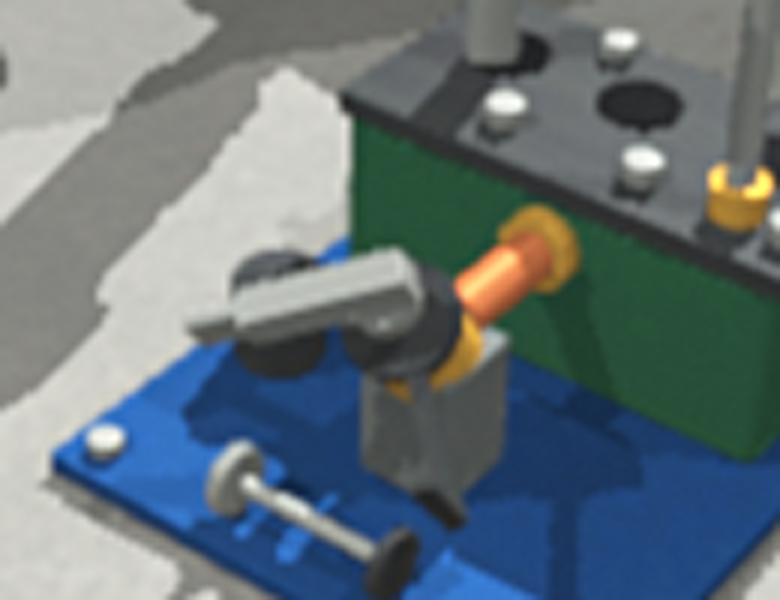

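View pics/top0c.png

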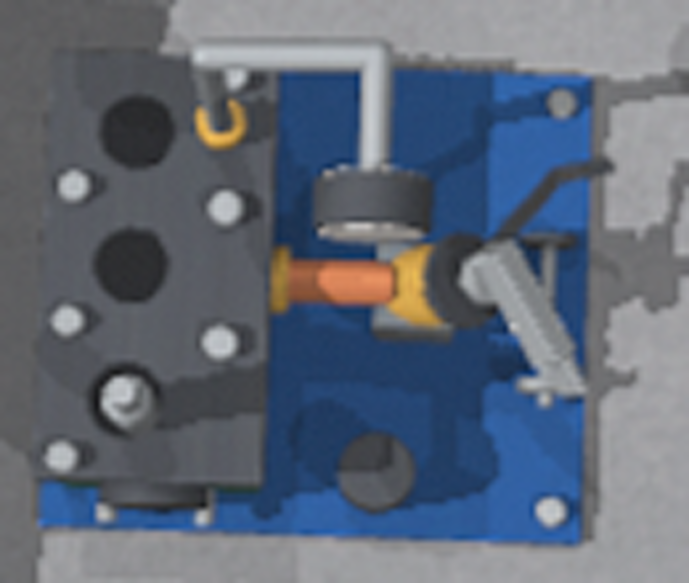

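The top crop shows the handle arm from about (490,275) to its tip at (583,390). The index arm is dark, running (500,230) to (550,178), with the prong from (550,178) to (605,165). In the scene crop the tip is at (190,328) and the prong foot is near (440,505). Next I'll measure in stem coordinates.

```bash
cat >> h.py <<'E'
yaw=np.radians(-2.06);O=np.array([559.1,-4.6,0])
Rz=R.from_euler('z',yaw).as_matrix();t=np.radians(34)
N=Rz@[0,-np.sin(t),np.cos(t)];E1=Rz@[1,0,0];E2=np.cross(N,E1);B=O+[0,0,75]
F=np.stack([E1,E2,N])
def st(X): return (np.asarray(X)-B)@F.T   # world -> stem coords
def un(a): return np.asarray(a)@F+B
E
python3 - <<'E'
from h import *
for n in("scene","top"):
    z=np.load(f"pics/{n}0.npz");p,d=z["p"],z["d"];S=st(cloud(d,bot.get_calibration(n)))
    r=np.hypot(S[...,0],S[...,1])
    m=(d>0)&(r<120)&(S[...,2]>10)&(S[...,2]<140)&(p.max(2).astype(int)-p.min(2)<40)
    print(n,m.sum(),np.histogram(S[m][:,2],np.arange(10,141,5)))
    # fit
    for lo,hi in((20,40),(40,60),(60,75),(75,85),(85,95),(95,105),(105,120)):
        q=m&(S[...,2]>=lo)&(S[...,2]<hi);s=S[q]
        if len(s)>3:
            f=s[np.hypot(s[:,0],s[:,1])>45]
            print(lo,len(s),s.mean(0).round(1),"far:",f.round(0).tolist()[:14])
E
```

```text
scene 904 (array([ 76,  65,  38,  29,   5,   0,   0,   8, 153, 119,   5,   7,  10,
        16,  39,  36,  41,  48, 178,  31,   0,   0,   0,   0,   0,   0]), array([ 10,  15,  20,  25,  30,  35,  40,  45,  50,  55,  60,  65,  70,
        75,  80,  85,  90,  95, 100, 105, 110, 115, 120, 125, 130, 135,
       140]))
20 72 [  4.5 -85.1  25.3] far: [[-53.0, -89.0, 25.0], [-50.0, -88.0, 24.0], [-48.0, -86.0, 24.0], [-52.0, -93.0, 28.0], [-49.0, -92.0, 29.0], [-47.0, -91.0, 28.0], [-47.0, -89.0, 22.0], [-52.0, -97.0, 30.0], [-52.0, -95.0, 25.0], [-47.0, -94.0, 30.0], [-48.0, -92.0, 24.0], [-54.0, -101.0, 28.0], [-49.0, -100.0, 32.0], [-49.0, -98.0, 28.0]]
40 280 [ 22.4 -20.4  54.4] far: [[33.0, -32.0, 56.0], [29.0, -37.0, 55.0], [32.0, -35.0, 55.0], [34.0, -34.0, 55.0], [35.0, -32.0, 51.0], [31.0, -39.0, 55.0], [33.0, -38.0, 54.0], [34.0, -36.0, 52.0], [38.0, -35.0, 55.0], [39.0, -33.0, 51.0], [34.0, -40.0, 53.0], [36.0, -39.0, 53.0], [39.0, -37.0, 53.0], [41.0, -36.0, 53.0]]
60 22 [ 42.3 -37.9  68.5] far: [[76.0, -69.0, 74.0], [78.0, -72.0, 75.0], [76.0, -69.0, 65.0], [77.0, -73.0, 69.0], 
[... 2783 characters left out ...]
], [75.0, -62.0, 94.0], [73.0, -60.0, 86.0], [73.0, -64.0, 87.0], [73.0, -67.0, 88.0], [69.0, -63.0, 93.0], [69.0, -67.0, 93.0], [70.0, -72.0, 92.0], [-40.0, -24.0, 86.0], [-40.0, -24.0, 91.0], [-40.0, -29.0, 95.0], [-43.0, -20.0, 86.0], [-44.0, -22.0, 94.0], [-46.0, -24.0, 86.0]]
95 156 [-17.1 -16.7 100.4] far: [[79.0, -65.0, 95.0], [78.0, -64.0, 101.0], [75.0, -64.0, 97.0], [75.0, -68.0, 97.0], [71.0, -61.0, 100.0], [72.0, -68.0, 96.0], [73.0, -71.0, 97.0], [-30.0, -35.0, 102.0], [-34.0, -30.0, 103.0], [-32.0, -40.0, 95.0], [-37.0, -26.0, 98.0], [-37.0, -28.0, 101.0], [-36.0, -34.0, 99.0], [-36.0, -40.0, 101.0]]
105 15 [-13.4  -9.3 106.4] far: [[-37.0, -32.0, 106.0], [-64.0, -45.0, 105.0]]
```

```bash
cat >> h.py <<'E'
def face(d,c,p,C=(0,0)):
    S=st(cloud(d,c));r=np.hypot(S[...,0],S[...,1])
    m=(d>0)&(r<100)&(S[...,2]>98)&(S[...,2]<109)
    k,l,_,_=cv2.connectedComponentsWithStats(m.astype(np.uint8))[0:4]
    if k>2: m=l==1+np.argmax([(l==i).sum() for i in range(1,k)])
    s=S[m];rect=cv2.minAreaRect(s[:,:2].astype(np.float32));mu=s.mean(0)
    v=np.linalg.svd(s[:,:2]-mu[:2])[2][0];v*=np.sign(v@mu[:2]);a=(s[:,:2]-mu[:2])@v
    return mu,np.degrees(np.arctan2(v[1],v[0])),mu[:2]+v*a.max(),mu[:2]+v*a.min(),rect
def pose(phi,r=60,dz=-22,s=93,C=(0,0)):
    a=np.radians(phi);w=un([C[0]+r*np.cos(a),C[1]+r*np.sin(a),s]);w[2]+=dz
    u=np.cos(a)*E1+np.sin(a)*E2
    return w,np.degrees(np.arctan2(u[1],u[0]))
def tool():
    o=bot.observe();M=R.from_rotvec(o["eef_rot"]).as_matrix()
    x=M[:,0];return o,np.degrees(np.arctan2(x[1],x[0]))
E
python3 - <<'E'
from h import *
for n in("scene","top"):
    z=np.load(f"pics/{n}0.npz");c=bot.get_calibration(n);print(n,face(z["d"],c,z["p"]))
    S=st(cloud(z["d"],c));r=np.hypot(S[...,0],S[...,1]);a=np.degrees(np.arctan2(S[...,1],S[...,0]))
    m=(r>85)&(r<120)&(a>-60)&(a<-25)&(S[...,2]>58)&(S[...,2]<112);s=S[m];print("prong",len(s),s.mean(0),np.median(s,0),s[:,2].max())
print(tool()[1])
for phi in(160,180,-160,-140,-120,-100,-80,-60,-42):print(phi,pose(phi))
E
```

```text
scene (array([-18.03378772, -23.71863722, 102.84942756]), np.float64(-140.87892002973436), array([-63.16285532, -60.42161332]), array([16.66474444,  4.50129871]), ((-23.461822509765625, -27.717613220214844), (102.89691925048828, 19.07756805419922), 39.73139190673828))
prong 38 [ 76.23656328 -74.19358466  83.13763241] [ 76.41002555 -74.15168495  83.19742717] 101.46688730763906
top (array([-20.45567559, -14.49534443, 102.1386109 ]), np.float64(-140.07659433835676), array([-64.81160079, -51.61345238]), array([13.96516732, 14.30884706]), ((-25.33188247680664, -18.78445053100586), (102.73492431640625, 20.025922775268555), 40.445404052734375))
prong 31 [ 73.12973148 -64.61650994  82.6490959 ] [ 72.9394126  -64.52398608  84.02053254] 101.32653675248551
163.567066757424
160 (array([501.49705347, -37.54277926, 141.57580847]), np.float64(161.14907409093166))
180 (array([497.26940456, -54.41456869, 130.10049425]), np.float64(177.94))
-160 (array([500.27396419, -71.54649548, 118.62518003]), np.float64(-165.26907409093167))
-140 (array([510.14833812, -86.87219641, 108.53395806]), np.float64(-147.23578314844548))
-120 (array([525.70153114, -98.54316576, 101.04397865]), np.float64(-126.91374895062489))
-100 (array([ 545.05759862, -105.1517124 ,   97.05864384]), np.float64(-104.0672472804196))
-80 (array([ 565.88191315, -105.90074806,   97.05864384]), np.float64(-80.05275271958041))
-60 (array([ 585.66275508, -100.69992798,  101.04397865]), np.float64(-57.20625104937508))
-42 (array([600.59407158, -91.436672  , 107.65010905]), np.float64(-38.80019077180719))
```

```bash
for i in 1 2; do python3 -m handwheel '{"translation": [[0.0127,-0.0312,0.0045],[0.0127,-0.0312,0.0045],[0.0127,-0.0312,0.0045],[0.0127,-0.0312,0.0045],[0.0127,-0.0312,0.0045],[0.0127,-0.0312,0.0045],[0.0127,-0.0312,0.0045],[0.0127,-0.0312,0.0045]], "yaw": [-5.4,-5.4,-5.4,-5.4,-5.4,-5.4,-5.4,-5.4], "claw": [1,1,1,1,1,1,1,1]}'; done; python3 -c "
from h import *
o,y=tool();print(o['q'],o['tcp_pos'],y)"
```

```text
time_s: 0.77
tcp_pos: [278.6, 348.1, 267.2]
eef_rot: [-1.568, -2.722, 0.001]
wrist_force: [1.0, 0.5, 0.6]
grip_width: 85.2
gripper_force: 0.0
time_s: 1.43
tcp_pos: [380.1, 98.5, 303.5]
eef_rot: [-2.46, -1.953, -0.0]
wrist_force: [0.4, 0.2, -0.4]
grip_width: 85.1
gripper_force: 0.0
[-0.88765238 -0.10340456  0.47629634  2.02444631  0.05021653  1.20943778
 -0.65991005] [380.07098641  98.4847899  303.46897425] 76.90146806055166
```

```bash
python3 -m handwheel '{"translation": [[0.002,-0.0235,0],[0.002,-0.0235,0],[0.002,-0.0235,0],[0.002,-0.0235,0],[0.002,-0.0235,0],[0.002,-0.0235,0],[0.002,-0.0235,0],[0.002,-0.0235,0]], "yaw": [-5.4,-5.4,-5.4,-5.4,-5.4,-5.4,-5.4,-5.4], "claw": [0.6,0.6,0.6,0.6,0.6,0.6,0.6,0.6]}'; python3 -c "
from h import *
o,y=tool();print(o['q'],o['tcp_pos'],y)
c=bot.get_calibration('wrist');p,d=bot.capture('wrist');np.savez('pics/w1.npz',p=p,d=d,**c)
cv2.imwrite('pics/w1.png',p[:,:,::-1]);print(face(d,c,p))
for n in('scene','top'):
  p,d=bot.capture(n);print(face(d,bot.get_calibration(n),p))"
```

```text
time_s: 2.1
tcp_pos: [395.7, -88.9, 303.2]
eef_rot: [-3.006, -0.911, -0.0]
wrist_force: [1.0, -0.1, -0.5]
grip_width: 51.2
gripper_force: 0.0
[-0.6372093  -0.10202901  0.69799968  2.01113385  0.06965316  1.20959898
 -0.94905848] [395.65092548 -88.91188002 303.21009051] 33.69949964095004
(array([-18.59346582, -16.80455728, 101.98131923]), np.float64(-140.13324498083756), array([-64.84348696, -55.43000236]), array([11.52806401,  8.35126897]), ((-25.786643981933594, -24.56020736694336), (99.425537109375, 20.02745819091797), 38.41606903076172))
(array([-18.19790957, -23.74313285, 103.00924259]), np.float64(-140.27745276432236), array([-62.03778024, -60.16884737]), array([16.05676903,  4.71842793]), ((-24.04528045654297, -26.365341186523438), (101.61579895019531, 20.36640739440918), 38.76050567626953))
(array([-18.62319304, -12.77517063, 101.74827702]), np.float64(-141.39790844568088), array([-57.43579608, -43.76118438]), array([14.48279722, 13.65497291]), ((-21.086673736572266, -15.553070068359375), (91.99551391601562, 21.333642959594727), 38.840293884277344))
```

View pics/w1.png

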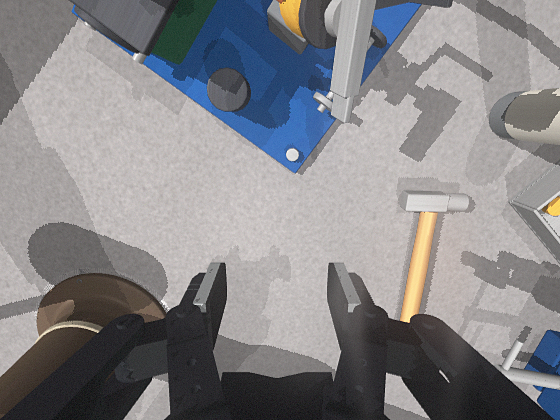

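The wrist view shows the handle bar from about (350,30) to its tip at (342,118), clear of obstacles. The measured angle is about -140.3°. I'll move over it, then straddle it.

```bash
python3 -m handwheel '{"translation": [[0.0145,0,-0.01],[0.0145,0,-0.01],[0.0145,0,-0.01],[0.0145,0,-0.01],[0.0145,0,-0.01],[0.0145,0,-0.01],[0.0145,0,-0.01],[0.0145,0,-0.01]], "yaw": [0,0,0,0,0,0,0,0], "claw": [0.6,0.6,0.6,0.6,0.6,0.6,0.6,0.6]}';python3 -m handwheel '{"translation": [[0,0,-0.016],[0,0,-0.016],[0,0,-0.016],[0,0,-0.016],[0,0,-0.016],[0,0,-0.016],[0,0,-0.016],[0,0,0]], "yaw": [0,0,0,0,0,0,0,0], "claw": [0.6,0.6,0.6,0.6,0.6,0.6,0.6,0.6]}'; python3 -c "
from h import *
o,y=tool();print(o['q'],o['tcp_pos'],y,o['ft_torque'])
C=(1,-2.5)
for a in(-140,-150,-160,-170,180,170,160,150,140):w,t=pose(a,C=C);print(a,w.round(1),round(t%360-180,1))
c=bot.get_calibration('wrist');p,d=bot.capture('wrist');cv2.imwrite('pics/w2.png',p[:,:,::-1]);print(face(d,c,p))"
```

```text
time_s: 2.92
tcp_pos: [512.6, -86.0, 222.2]
eef_rot: [-3.002, -0.923, 0.001]
wrist_force: [-0.2, 0.6, 0.1]
grip_width: 50.9
gripper_force: 0.0
time_s: 3.58
tcp_pos: [510.1, -85.8, 108.4]
eef_rot: [-3.001, -0.922, 0.008]
wrist_force: [-0.4, 0.1, -0.7]
grip_width: 51.3
gripper_force: 0.0
[-0.43942096  0.44130674  0.66144571  2.01182085 -0.36904594  0.81331996
 -0.53978388] [510.07419671 -85.79212927 108.38020975] 34.14552406425013 [ 0.0791238  -0.02158441  0.00473866]
-140 [511.1 -89.  107.1] 32.8
-150 [505.3 -81.7 111.9] 23.5
-160 [501.2 -73.7 117.2] 14.7
-170 [498.8 -65.2 122.9] 6.3
180 [498.2 -56.5 128.7] -2.1
170 [499.4 -47.9 134.5] -10.4
160 [502.4 -39.6 140.2] -18.9
150 [507.1 -32.  145.5] -27.6
140 [513.4 -25.1 150.3] -36.9
(array([ -9.77939842, -10.17887774, 102.10856465]), np.float64(-140.41982284513534), array([-64.14430488, -55.12176756]), array([15.02069748, 10.3230977 ]), ((-23.627490997314453, -23.51879119873047), (102.71817779541016, 18.53537940979004), 39.69955825805664))
```

View pics/w2.png

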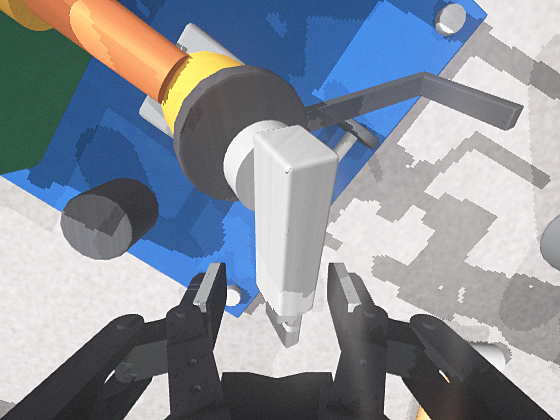

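The bar sits between the open fingers, with the tip at (290,340). The ring arm runs (310,115) to (425,75) and its prong ends at (518,115). I'll turn clockwise along the arc.

```bash
cat > look.py <<'E'
from h import *
o,y=tool();print(o['q'].round(2),o['tcp_pos'].round(1),round(y,1),o['wrist_force'].round(1),o['ft_torque'].round(2),o['gripper_force'])
c=bot.get_calibration('wrist');p,d=bot.capture('wrist');cv2.imwrite('pics/w.png',p[:,:,::-1]);np.savez('pics/w.npz',p=p,d=d,**c);f=face(d,c,p);print('phi',f[1].round(2),f[4])
E
python3 -m handwheel '{"translation": [[-0.0029,0.0037,0.0024],[-0.0029,0.0037,0.0024],[-0.0020,0.0040,0.0027],[-0.0020,0.0040,0.0027],[-0.0012,0.0043,0.0028],[-0.0012,0.0043,0.0028],[-0.0003,0.0043,0.0029],[-0.0003,0.0043,0.0029]], "yaw": [-4.5,-4.5,-4.4,-4.4,-4.2,-4.2,-4.2,-4.2], "claw": [0.6,0.6,0.6,0.6,0.6,0.6,0.6,0.6]}'; python3 look.py
```

```text
time_s: 4.3
tcp_pos: [499.5, -55.5, 134.0]
eef_rot: [3.141, -0.022, 0.002]
wrist_force: [1.2, -3.3, -2.3]
grip_width: 51.3
gripper_force: 2.0
[-0.66  0.42  0.86  2.04 -0.42  0.87 -1.14] [499.5 -55.5 134. ] -0.8 [ 1.2 -3.3 -2.3] [-0.76 -0.16 -0.  ] 2.0497401198372245
phi -165.06 ((-30.076854705810547, -14.385360717773438), (103.61336517333984, 27.387605667114258), 13.707854270935059)
```

```bash
python3 -m handwheel '{"translation": [[0.0003,0.0022,0.001],[0.0003,0.0022,0.001],[0.0003,0.0022,0.001],[0.0003,0.0022,0.001],[0.0007,0.0021,0.001],[0.0007,0.0021,0.001],[0.0007,0.0021,0.001],[0.0007,0.0021,0.001]], "yaw": [-2.1,-2.1,-2.1,-2.1,-2.1,-2.1,-2.1,-2.1], "claw": [0.6,0.6,0.6,0.6,0.6,0.6,0.6,0.6]}'; python3 look.py
```

```text
time_s: 5.02
tcp_pos: [503.8, -40.8, 142.4]
eef_rot: [3.102, -0.478, 0.004]
wrist_force: [-2.8, -11.2, 7.5]
grip_width: 51.3
gripper_force: 5.4
[-0.75  0.44  0.95  2.03 -0.46  0.9  -1.42] [503.8 -40.8 142.4] -17.5 [ -2.8 -11.2   7.5] [-2.4   0.5  -0.02] 5.39908988706884
phi 177.89 ((-30.95836639404297, -2.3226795196533203), (102.39586639404297, 28.53305435180664), 4.661524295806885)
```

```bash
python3 -m handwheel '{"translation": [[0.0007,0.0015,0.001],[0.0007,0.0015,0.001],[0.0007,0.0015,0.001],[0.0007,0.0015,0.001],[0,0,0],[0,0,0],[0,0,0],[0,0,0]], "yaw": [-2,-2,-2,-2,0,0,0,0], "claw": [0.6,0.6,0.6,0.6,0.6,0.6,0.6,0.6]}'; python3 look.py
```

```text
time_s: 5.73
tcp_pos: [506.7, -36.1, 146.0]
eef_rot: [3.06, -0.69, 0.006]
wrist_force: [0.4, -14.9, -1.0]
grip_width: 51.2
gripper_force: 6.7
[-0.79  0.46  1.    2.02 -0.48  0.92 -1.55] [506.7 -36.1 146. ] -25.4 [  0.4 -14.9  -1. ] [-3.03 -0.27  0.17] 6.663145112106577
phi 171.32 ((-31.742578506469727, -1.053293228149414), (27.091642379760742, 102.46770477294922), 80.41390228271484)
```

View pics/w.png

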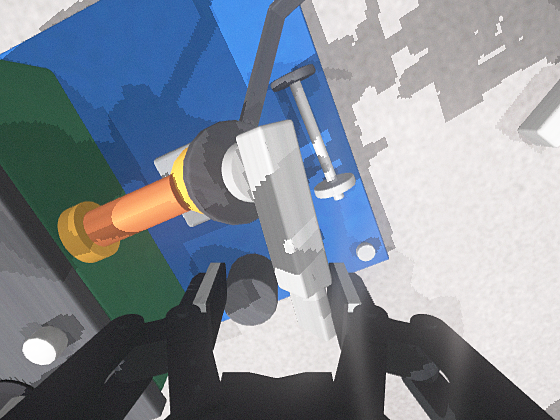

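The bar now points at the fingers, with its right side touching the right finger at (335,270). The force is up to about 15 N, so I'll check whether it is still moving.

```bash
cat >> h.py <<'E'
def ang(d,c,C=(1.5,-2.3),top=1):
    S=st(cloud(d,c));m=(d>0)&(np.hypot(S[...,0],S[...,1])<95)&(S[...,2]>98)&(S[...,2]<110)
    # face normal test to drop the sides
    Sb=cv2.GaussianBlur(S.astype(np.float32),(0,0),1.0) 
    n=np.cross(np.gradient(Sb,axis=1),np.gradient(Sb,axis=0));n/=np.linalg.norm(n,axis=-1,keepdims=True)+1e-9
    m&=np.abs(n[...,2])>.8
    m=cv2.morphologyEx(m.astype(np.uint8),cv2.MORPH_OPEN,np.ones((2,2)))
    k,l,s,_=cv2.connectedComponentsWithStats(m);m=l==1+np.argmax(s[1:,4]);s=S[m]
    (cx,cy),(w,h),a=cv2.minAreaRect(s[:,:2].astype(np.float32))
    if w<h:a+=90
    v=np.array([np.cos(np.radians(a)),np.sin(np.radians(a))]);mu=s.mean(0)
    if v@(mu[:2]-C)<0:a+=180
    q=np.linalg.svd(s[:,:2]-mu[:2])[2][0];q*=np.sign(q@(mu[:2]-C))
    return ((a+180)%360-180).round(1),np.degrees(np.arctan2(q[1],q[0])).round(1),m.sum(),round(w),round(h),(round(cx,1),round(cy,1)),mu[2].round(1)
E
python3 -c "
from h import *
z=np.load('pics/w.npz');print(ang(z['d'],z))
for n in('scene','top'):
  p,d=bot.capture(n);print(n,ang(d,bot.get_calibration(n)))
  cv2.imwrite(f'pics/{n}1.png',p[:,:,::-1])
print(bot.observe()['wrist_force'])
"
```

```text
Traceback (most recent call last):
  File "h.py", line 45, in ang
    return ((a+180)%360-180).round(1),np.degrees(np.arctan2(q[1],q[0])).round(1),m.sum(),round(w),round(h),(round(cx,1),round(cy,1)),mu[2].round(1)
           ^^^^^^^^^^^^^^^^^^^^^^^
AttributeError: 'float' object has no attribute 'round'
```

```bash
sed -i 's/((a+180)%360-180).round(1)/round((a+180)%360-180,1)/' h.py
cat > look2.py <<'E'
from h import *
o,y=tool();print(o['time_s'],o['q'].round(2),o['tcp_pos'].round(1),round(y,1),o['wrist_force'].round(1),o['ft_torque'].round(2),o['gripper_force'])
for n in('wrist','scene','top'):
  c=bot.get_calibration(n);p,d=bot.capture(n)
  try: print(n,ang(d,c))
  except Exception as e: print(n,e)
  cv2.imwrite(f'pics/{n}1.png',p[:,:,::-1]);np.savez(f'pics/{n}1.npz',p=p,d=d,**c)
E
python3 look2.py
```

```text
5.7833 [-0.79  0.46  1.    2.02 -0.48  0.92 -1.55] [506.7 -36.1 146. ] -25.4 [  1.8 -15.7  -1.4] [-3.02 -0.22  0.18] 6.658560113282874
wrist (172.5, np.float64(170.6), np.int64(4174), 18, 99, (-31.2, 2.7), np.float64(102.7))
scene (-17.3, np.float64(-10.9), np.int64(21), 7, 23, (7.8, -7.1), np.float64(104.2))
top attempt to get argmax of an empty sequence
```

```bash
python3 -m handwheel '{"translation": [[0.001,0.0015,0.001],[0.001,0.0015,0.001],[0.001,0.0015,0.001],[0.001,0.0015,0.001],[0,0,0],[0,0,0],[0,0,0],[0,0,0]], "yaw": [-2,-2,-2,-2,0,0,0,0], "claw": [0.6,0.6,0.6,0.6,0.6,0.6,0.6,0.6]}'; python3 look2.py
```

```text
time_s: 6.6
tcp_pos: [508.2, -36.9, 148.8]
eef_rot: [2.993, -0.906, 0.006]
wrist_force: [-0.4, -36.1, -17.5]
grip_width: 51.3
gripper_force: 18.0
6.6 [-0.82  0.48  1.04  2.01 -0.5   0.94 -1.67] [508.2 -36.9 148.8] -33.7 [ -0.4 -36.1 -17.5] [-7.34 -0.15  0.83] 17.968236700398847
wrist (171.2, np.float64(170.0), np.int64(4558), 17, 95, (-29.3, 2.6), np.float64(102.7))
scene (-3.3, np.float64(-10.5), np.int64(21), 7, 22, (6.6, -8.7), np.float64(103.8))
top attempt to get argmax of an empty sequence
```

The handle has stalled at about 171.5° while the force rose to 36 N at the fingertip, so the valve is shut on its stop. Next I'll work out the rows for opening.

```bash
python3 -c "
from h import *
C=(1.5,-2.3);P=[pose(a,C=C,dz=-20) for a in range(150,336,5)]
for a,(p,t),(q,s) in zip(range(155,400,5),P,P[1:]):print(a,q.round(1),round((s+180)%360,1),(q-p).round(1),round((s-t+180)%360-180,1))
"
```

```text
155 [505.1 -35.6 145. ] 336.8 [-2.6 -3.8 -2.6] 4.4
160 [502.9 -39.5 142.3] 341.1 [-2.1 -3.9 -2.7] 4.3
165 [501.2 -43.6 139.5] 345.4 [-1.7 -4.1 -2.8] 4.3
170 [499.9 -47.8 136.6] 349.6 [-1.3 -4.2 -2.9] 4.2
175 [499.1 -52.  133.7] 353.8 [-0.8 -4.3 -2.9] 4.2
180 [498.7 -56.4 130.8] 357.9 [-0.4 -4.3 -2.9] 4.1
185 [498.8 -60.7 127.9] 2.1 [ 0.1 -4.3 -2.9] 4.1
190 [499.3 -65.  125. ] 6.3 [ 0.5 -4.3 -2.9] 4.2
195 [500.3 -69.3 122.1] 10.5 [ 1.  -4.3 -2.9] 4.2
200 [501.7 -73.5 119.3] 14.7 [ 1.4 -4.2 -2.8] 4.3
205 [503.6 -77.6 116.6] 19.1 [ 1.9 -4.1 -2.7] 4.3
210 [505.8 -81.5 114. ] 23.5 [ 2.3 -3.9 -2.6] 4.4
215 [508.5 -85.3 111.6] 28.1 [ 2.7 -3.8 -2.5] 4.6
220 [511.6 -88.8 109.2] 32.8 [ 3.1 -3.6 -2.3] 4.7
225 [515.  -92.2 107.1] 37.6 [ 3.4 -3.3 -2.2] 4.8
230 [518.7 -95.2 105.1] 42.6 [ 3.8 -3.1 -2. ] 5.0
235 [522.8 -98.  103.3] 47.8 [ 4.1 -2.8 -1.8] 5.2
240 [ 527.1 -100.5  101.8] 53.1 [ 4.3 -2.5 -1.6] 5.3
245 [ 531.7 -102.7  100.4] 58.6 [ 4.6 -2.2 -1.4] 5.5
250 [ 536.5 -104.5   99.3] 64.2 [ 4.8 -1.8 -1.1] 5.7
255 [ 541.4 -106.    98.4] 70.0 [ 4.9 -1.5 -0.9] 5.8
260 [ 546.5 -107.1   97.8] 75.9 [ 5.1 -1.1 -0.6] 5.9
265 [ 551.7 -107.9   97.4] 81.9 [ 5.2 -0.8 -0.4] 6.0
270 [ 556.9 -108.2   97.3] 87.9 [ 5.2 -0.4 -0.1] 6.0
275 [ 562.1 -108.2   97.4] 94.0 [5.2 0.  0.1] 6.0
280 [ 567.3 -107.9   97.8] 99.9 [5.2 0.4 0.4] 6.0
285 [ 572.5 -107.1   98.4] 105.9 [5.1 0.8 0.6] 5.9
290 [ 577.5 -106.    99.3] 111.6 [5.  1.1 0.9] 5.8
295 [ 582.4 -104.5  100.4] 117.3 [4.9 1.5 1.1] 5.7
300 [ 587.1 -102.7  101.8] 122.8 [4.7 1.8 1.4] 5.5
305 [ 591.6 -100.5  103.3] 128.1 [4.5 2.2 1.6] 5.3
310 [595.8 -98.  105.1] 133.3 [4.2 2.5 1.8] 5.2
315 [599.8 -95.2 107.1] 138.3 [4.  2.8 2. ] 5.0
320 [603.4 -92.1 109.2] 143.1 [3.6 3.1 2.2] 4.8
325 [606.8 -88.8 111.6] 147.8 [3.3 3.3 2.3] 4.7
330 [609.7 -85.3 114. ] 152.4 [2.9 3.6 2.5] 4.6
335 [612.2 -81.5 116.6] 156.8 [2.6 3.8 2.6] 4.4
```

```bash
python3 -m handwheel '{"translation": [[-0.0025,-0.004,-0.0027],[-0.0022,-0.004,-0.0027],[-0.0018,-0.0041,-0.0028],[-0.0013,-0.0042,-0.0029],[-0.0008,-0.0043,-0.0029],[-0.0004,-0.0043,-0.0029],[0,-0.0043,-0.0029],[0.0005,-0.0043,-0.0029]], "yaw": [5,5,5,5,5,5,5,5], "claw": [0.6,0.6,0.6,0.6,0.6,0.6,0.6,0.6]}'; python3 look2.py
```

```text
time_s: 7.42
tcp_pos: [501.8, -58.9, 126.9]
eef_rot: [-3.135, -0.192, -0.001]
wrist_force: [-0.6, -0.6, -0.3]
grip_width: 51.6
gripper_force: 0.0
7.4167 [-0.61  0.42  0.81  2.03 -0.41  0.85 -1.01] [501.8 -58.9 126.9] 7.0 [-0.6 -0.6 -0.3] [ 0.01  0.06 -0.03] 0.0
wrist (170.0, np.float64(170.1), np.int64(5289), 17, 98, (-30.7, 2.8), np.float64(102.7))
scene (-6.6, np.float64(-8.8), np.int64(20), 6, 22, (7.4, -8.1), np.float64(103.8))
top attempt to get argmax of an empty sequence
```

```bash
python3 -m handwheel '{"translation": [[0,-0.0043,-0.0029],[0.0004,-0.0043,-0.0028],[0.0009,-0.0043,-0.0028],[0.0014,-0.0042,-0.0027],[0.0019,-0.004,-0.0024],[0.0023,-0.0039,-0.0022],[0.0027,-0.0038,-0.002],[0.0031,-0.0036,-0.002]], "yaw": [3.8,3.8,4,4.2,4.3,4.4,4.6,4.7], "claw": [0.55,0.55,0.55,0.55,0.55,0.55,0.55,0.55]}';python3 -m handwheel '{"translation": [[0.0034,-0.0033,-0.0022],[0.0038,-0.0031,-0.002],[0.0041,-0.0028,-0.0018],[0.0043,-0.0025,-0.0016],[0.0046,-0.0022,-0.0014],[0.0048,-0.0018,-0.0011],[0.0049,-0.0015,-0.0009],[0.0051,-0.0011,-0.0006]], "yaw": [4.8,5,5.2,5.3,5.5,5.7,5.8,5.9], "claw": [0.5,0.5,0.5,0.5,0.5,0.5,0.5,0.5]}'; python3 look2.py
```

```text
time_s: 8.23
tcp_pos: [513.6, -88.7, 105.9]
eef_rot: [-2.943, -1.088, 0.002]
wrist_force: [-1.8, 6.7, -4.5]
grip_width: 46.8
gripper_force: 3.3
time_s: 8.9
tcp_pos: [548.4, -108.5, 94.5]
eef_rot: [-2.336, -2.096, 0.002]
wrist_force: [-2.6, 1.9, -1.2]
grip_width: 42.3
gripper_force: 1.5
8.9 [-0.2   0.48  0.41  1.91 -0.26  0.8   0.24] [ 548.4 -108.5   94.5] 83.8 [-2.6  1.9 -1.2] [ 0.53  0.52 -0.09] 1.4572453787400264
wrist (-99.1, np.float64(-106.5), np.int64(4778), 247, 33, (-21.3, -106.1), np.float64(102.4))
scene (-131.0, np.float64(-121.5), np.int64(28), 22, 12, (-15.8, -62.5), np.float64(102.1))
top attempt to get argmax of an empty sequence
```

```bash
python3 -m handwheel '{"translation": [[0.0052,-0.0006,0],[0.0052,-0.0003,0.0002],[0.0052,0,0.0003],[0.0052,0.0004,0.0005],[0.0051,0.0008,0.0008],[0.005,0.0011,0.001],[0.0049,0.0015,0.0013],[0.0047,0.0018,0.0015]], "yaw": [5.7,5.8,5.9,5.9,5.9,5.8,5.7,5.5], "claw": [0.5,0.5,0.5,0.5,0.5,0.5,0.5,0.5]}'; python3 look2.py
```

```text
time_s: 9.72
tcp_pos: [588.3, -105.4, 99.9]
eef_rot: [-1.333, -2.842, 0.002]
wrist_force: [-3.3, -0.9, -1.9]
grip_width: 42.8
gripper_force: 1.5
9.7167 [-0.05  0.51  0.2   1.8  -0.13  0.85  0.9 ] [ 588.3 -105.4   99.9] 129.7 [-3.3 -0.9 -1.9] [ 0.02  0.59 -0.06] 1.500423900433816
wrist (-68.7, np.float64(-70.1), np.int64(5671), 20, 239, (38.4, -97.9), np.float64(102.5))
scene (-51.9, np.float64(-44.5), np.int64(6), 4, 6, (23.5, -45.2), np.float64(103.4))
top attempt to get argmax of an empty sequence
```

View pics/wrist1.png

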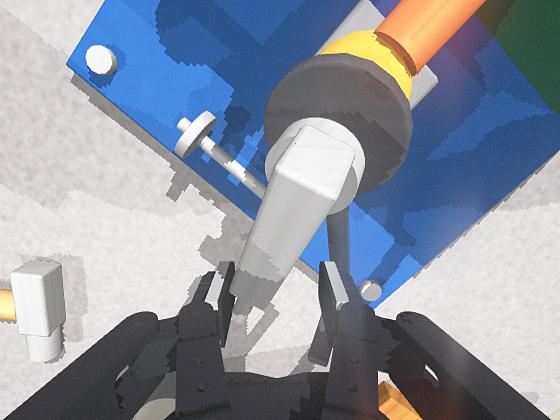

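The bar points down the picture with its tip near (238,330), touching the left finger. The index prong is at about (322,345), just beyond the right finger, so I'll check clearance before going on.

```bash
cat > clr.py <<'E'
from h import *
C=np.array([1.5,-2.3])
z=np.load('pics/wrist1.npz');S=st(cloud(z['d'],z));a=np.degrees(np.arctan2(S[...,1]-C[1],S[...,0]-C[0]));r=np.hypot(S[...,0]-C[0],S[...,1]-C[1])
m=(z['d']>0)&(r>85)&(r<118)&(a>-52)&(a<-33)&(S[...,2]>52)&(S[...,2]<112)
print('prong(wrist)',m.sum(),S[m].mean(0).round(1) if m.sum() else '', np.median(a[m]),np.median(r[m]))
m=(z['d']>0)&(r>30)&(r<75)&(a>-110)&(a<-30)&(S[...,2]>99)&(S[...,2]<107);s=S[m][:,:2];v=np.linalg.svd(s-s.mean(0))[2][0];v*=np.sign(v@(s.mean(0)-C))
print('bar',m.sum(),np.degrees(np.arctan2(v[1],v[0])),np.degrees(np.arctan2(*(s.mean(0)-C)[::-1])))
pr=un([[C[0]+100*np.cos(np.radians(-42.6)),C[1]+100*np.sin(np.radians(-42.6)),q] for q in np.arange(50,108,3)])
def clear(w,yaw,gap):
    y=np.radians(yaw);x=np.array([np.cos(y),np.sin(y),0]);t=np.array([np.sin(y),-np.cos(y),0])
    D=[]
    for sg in(-1,1):
        q=pr-w;ax=np.abs(q@x)-11;b=sg*(q@t);bt=np.maximum(gap/2-b,b-gap/2-15);zz=0-q[:,2]
        D.append(np.linalg.norm(np.maximum(np.stack([ax,bt,zz],1),0),axis=1).min())
    return np.round(D,1)
print(clear(bot.observe()['tcp_pos'],tool()[1],42))
for r in(48,54,60):
  for gap in(32,42):
    for ph in(-60,-45,-40,-35,-30,-25):
      w,t=pose(ph,r=r,dz=-18,C=C);print(r,gap,ph,w.round(1),round(t%360-180,1),clear(w,t,gap))
E
python3 clr.py
```

```text
prong(wrist) 693 [ 72.3 -70.3  91.3] -44.07466821954595 97.92316341702846
bar 2486 -124.00572122790653 -70.47317518880874
[49.5 15.7]
48 32 -60 [581.4 -93.8 109.6] 122.8 [29.3 56.5]
48 32 -45 [591.6 -87.9 113.8] 138.3 [35.1 42.1]
48 32 -40 [594.5 -85.4 115.6] 143.1 [37.4 38.5]
48 32 -35 [597.1 -82.8 117.4] 147.8 [40.6 35.7]
48 32 -30 [599.5 -79.9 119.4] 152.4 [44.4 34. ]
48 32 -25 [601.5 -76.9 121.5] 156.8 [48.5 32.4]
48 42 -60 [581.4 -93.8 109.6] 122.8 [29.1 60.6]
48 42 -45 [591.6 -87.9 113.8] 138.3 [36.  44.8]
48 42 -40 [594.5 -85.4 115.6] 143.1 [39.2 40.5]
48 42 -35 [597.1 -82.8 117.4] 147.8 [43.  36.8]
48 42 -30 [599.5 -79.9 119.4] 152.4 [47.2 34.2]
48 42 -25 [601.5 -76.9 121.5] 156.8 [51.8 32.4]
54 32 -60 [584.3 -98.2 106.7] 122.8 [23.4 53.5]
54 32 -45 [595.7 -91.5 111.5] 138.3 [29.1 37.3]
54 32 -40 [599.  -88.8 113.4] 143.1 [31.9 33.1]
54 32 -35 [601.9 -85.8 115.5] 147.8 [35.6 29.8]
54 32 -30 [604.6 -82.6 117.7] 152.4 [39.9 28. ]
54 32 -25 [606.9 -79.2 120.1] 156.8 [44.7 26.4]
54 42 -60 [584.3 -98.2 106.7] 122.8 [23.1 57.6]
54 42 -45 [595.7 -91.5 111.5] 138.3 [30.2 40.4]
54 42 -40 [599.  -88.8 113.4] 143.1 [33.9 35.4]
54 42 -35 [601.9 -85.8 115.5] 147.8 [38.3 31.2]
54 42 -30 [604.6 -82.6 117.7] 152.4 [43.1 28.2]
54 42 -25 [606.9 -79.2 120.1] 156.8 [48.3 26.4]
60 32 -60 [ 587.1 -102.7  103.8] 122.8 [17.5 50.5]
60 32 -45 [599.8 -95.2 109.1] 138.3 [23.3 32.9]
60 32 -40 [603.4 -92.1 111.2] 143.1 [26.5 27.9]
60 32 -35 [606.8 -88.8 113.6] 147.8 [30.9 24.1]
60 32 -30 [609.7 -85.3 116. ] 152.4 [36. 22.]
60 32 -25 [612.2 -81.5 118.6] 156.8 [41.5 20.4]
60 42 -60 [ 587.1 -102.7  103.8] 122.8 [17.1 54.6]
60 42 -45 [599.8 -95.2 109.1] 138.3 [24.6 36.1]
60 42 -40 [603.4 -92.1 111.2] 143.1 [28.9 30.6]
60 42 -35 [606.8 -88.8 113.6] 147.8 [34.  25.7]
60 42 -30 [609.7 -85.3 116. ] 152.4 [39.5 22.3]
60 42 -25 [612.2 -81.5 118.6] 156.8 [45.3 20.4]
```

```bash
python3 -m handwheel '{"translation": [[0.001,0.0025,0.0018],[0.001,0.0025,0.0018],[0.0012,0.0022,0.0016],[0.0012,0.0022,0.0016],[0.0012,0.0022,0.0016],[0.0012,0.0022,0.0016],[0.0012,0.0022,0.0016],[0,0,0]], "yaw": [1.4,1.4,1.4,1.4,1.4,1.4,1.4,0], "claw": [0.45,0.45,0.45,0.45,0.45,0.45,0.45,0.45]}'; python3 look2.py;python3 clr.py | head -3
```

```text
time_s: 10.53
tcp_pos: [597.7, -91.5, 112.4]
eef_rot: [1.091, 2.944, -0.004]
wrist_force: [-0.5, -6.2, -1.2]
grip_width: 38.8
gripper_force: 2.3
10.5333 [-0.05  0.5   0.16  1.78 -0.1   0.87  1.02] [597.7 -91.5 112.4] 139.3 [-0.5 -6.2 -1.2] [-1.13  0.13  0.06] 2.299799822503701
wrist (-60.0, np.float64(-51.7), np.int64(4770), 27, 250, (58.2, -93.3), np.float64(102.5))
scene (-23.3, np.float64(-9.1), np.int64(4), 4, 4, (40.9, -48.5), np.float64(102.4))
top attempt to get argmax of an empty sequence
prong(wrist) 1429 [ 72.7 -69.4  77.4] -43.244572939915564 97.81086838047355
bar 2164 -58.56385033358047 -53.646330769307546
[38.  30.2]
```

View pics/wrist1.png

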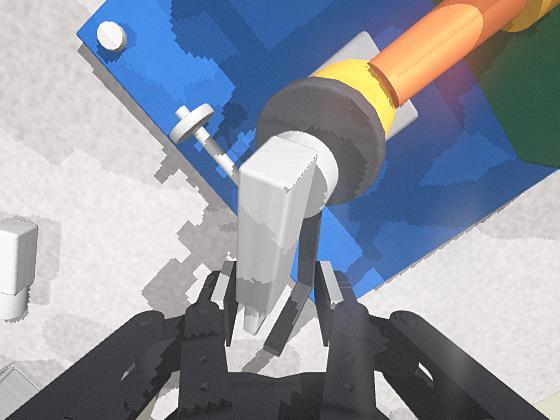

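The handle is at about -54° with its tip at (252,325), and the prong top is at about (270,352). About 11° remain, so I'll advance a little short of that and measure again.

```bash
cat >> h.py <<'E'
def bar(d,c,g,C=(1.5,-2.3)):
    S=st(cloud(d,c));C=np.array(C)
    for _ in range(8):
        v=np.array([np.cos(g),np.sin(g)]);q=S[...,:2]-C;al=q@v;pe=q@[-v[1],v[0]]
        m=(d>0)&(np.abs(pe)<12)&(al>-19)&(al<68)&(S[...,2]>100)&(S[...,2]<106)
        s=S[m][:,:2]
        # midline: mean perp offset in bins along the bar
        A=al[m];Pm=pe[m];bx=[];by=[]
        for lo in range(-15,68,4):
            k=(A>=lo)&(A<lo+4)
            if k.sum()>5: bx.append(lo+2);by.append((Pm[k].max()+Pm[k].min())/2)
        if len(bx)<4:break
        k,b=np.polyfit(bx,by,1);g+=np.arctan(k);C=C+np.array([-v[1],v[0]])*b
    return np.degrees(g).round(2),C.round(1),m.sum(),len(bx)
def prong(d,c,C):
    S=st(cloud(d,c));q=S[...,:2]-C;a=np.degrees(np.arctan2(q[...,1],q[...,0]));r=np.hypot(q[...,0],q[...,1]);o=[]
    for lo,hi in((60,70),(70,80),(80,90),(90,100),(100,106)):
        m=(d>0)&(r>92)&(r<112)&(a>-56)&(a<-30)&(S[...,2]>lo)&(S[...,2]<hi)
        if m.sum()>3:o.append((lo,int(m.sum()),round(float(np.median(r[m])),1),round(float(np.percentile(a[m],3)),1),round(float(np.percentile(a[m],97)),1)))
    return o
E
cat > look3.py <<'E'
from h import *
import sys
o,y=tool();print(o['time_s'],o['tcp_pos'].round(1),round(y,1),o['wrist_force'].round(1),o['grip_width'].round(1))
for n in('wrist','scene','top'):
    c=bot.get_calibration(n);p,d=bot.capture(n);cv2.imwrite(f'pics/{n}1.png',p[:,:,::-1]);np.savez(f'pics/{n}1.npz',p=p,d=d,**c)
    b=bar(d,c,np.radians(float(sys.argv[1])));print(n,b,prong(d,c,b[1]))
E
python3 look3.py -54
python3 -m handwheel '{"translation": [[0.0009,0.0013,0.0007],[0.0009,0.0013,0.0007],[0.0009,0.0013,0.0007],[0.0009,0.0013,0.0007],[0.0009,0.0013,0.0007],[0,0,0],[0,0,0],[0,0,0]], "yaw": [1.5,1.5,1.5,1.5,1.5,0,0,0], "claw": [0.45,0.45,0.45,0.45,0.45,0.45,0.45,0.45]}'; python3 look3.py -47
```

```text
time_s: 11.35
tcp_pos: [602.5, -85.4, 115.9]
eef_rot: [0.899, 3.008, -0.004]
wrist_force: [1.1, -5.6, -1.4]
grip_width: 38.1
gripper_force: 2.3Traceback (most recent call last):
  File "look3.py", line 3, in <module>
    o,y=tool();print(o['time_s'],o['tcp_pos'].round(1),round(y,1),o['wrist_force'].round(1),o['grip_width'].round(1))
                                                                                            ^^^^^^^^^^^^^^^^^^^^^
AttributeError: 'float' object has no attribute 'round'
Traceback (most recent call last):
  File "look3.py", line 3, in <module>
    o,y=tool();print(o['time_s'],o['tcp_pos'].round(1),round(y,1),o['wrist_force'].round(1),o['grip_width'].round(1))
                                                                                            ^^^^^^^^^^^^^^^^^^^^^
AttributeError: 'float' object has no attribute 'round'
```

```bash
sed -i "s/o\['grip_width'\].round(1)/o['grip_width']/" look3.py; python3 look3.py -46
```

```text
11.35 [602.5 -85.4 115.9] 146.7 [ 1.1 -5.6 -1.4] 38.134292435952425
wrist (np.float64(-42.73), array([ 1.5, -2.3]), np.int64(6786), 21) [(60, 74, 98.1, -41.9, -40.6), (70, 51, 98.6, -41.3, -40.6), (80, 57, 98.8, -41.3, -40.7), (90, 199, 98.5, -46.2, -40.7)]
scene (np.float64(-49.14), array([7.3, 3.3]), np.int64(51), 3) [(60, 6, 104.9, -50.2, -46.1), (70, 9, 104.8, -50.5, -46.1), (80, 7, 105.0, -50.5, -46.2), (90, 10, 104.6, -50.5, -46.2), (100, 5, 102.1, -50.7, -47.6)]
top (np.float64(-46.0), array([ 1.5, -2.3]), np.int64(0), 0) []
```

View pics/wrist1.png

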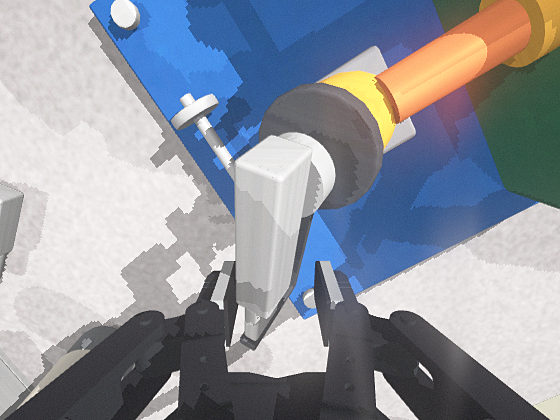

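The tip at (250,335) now lies almost over the prong at (258,340). I'll open the fingers, back off upward, and measure from a clear view.

```bash
python3 -m handwheel '{"translation": [[0,0,0],[0,0,0],[-0.0005,-0.0004,0],[-0.0005,-0.0004,0],[0,0,0.025],[0,0,0.025],[0,0,0.025],[0,0,0.025]], "yaw": [0,0,0,0,0,0,0,0], "claw": [0.7,0.7,0.7,0.7,0.7,0.7,0.7,0.7]}'
cat > meas.py <<'E'
from h import *
o,y=tool();print(o['time_s'],o['tcp_pos'].round(1),round(y,1),o['wrist_force'].round(1))
for n in('wrist','scene','top'):
    c=bot.get_calibration(n);p,d=bot.capture(n);cv2.imwrite(f'pics/{n}2.png',p[:,:,::-1]);np.savez(f'pics/{n}2.npz',p=p,d=d,**c)
    try:
        a=ang(d,c);C=np.array(a[5])-33.5*np.array([np.cos(np.radians(a[0])),np.sin(np.radians(a[0]))])
        print(n,a,C.round(1),prong(d,c,C),prong(d,c,[1.5,-2.3]))
    except Exception as e:print(n,e)
E
python3 meas.py
```

```text
time_s: 12.17
tcp_pos: [601.0, -83.5, 216.6]
eef_rot: [-0.891, -3.012, -0.0]
wrist_force: [0.6, 0.2, -0.5]
grip_width: 59.7
gripper_force: 0.0
12.1667 [601.  -83.5 216.6] 147.0 [ 0.6  0.2 -0.5]
wrist (-41.6, np.float64(-40.6), np.int64(1422), 15, 102, (28.1, -24.0), np.float64(102.5)) [ 3.  -1.8] [(60, 56, 97.1, -44.6, -41.4), (70, 44, 97.2, -43.4, -41.4), (80, 49, 97.2, -43.5, -41.4), (90, 126, 97.5, -46.9, -41.5)] [(60, 56, 97.8, -43.8, -40.6), (70, 44, 98.0, -42.5, -40.5), (80, 49, 98.0, -42.7, -40.6), (90, 126, 98.3, -46.1, -40.7)]
scene (-39.7, np.float64(-41.7), np.int64(72), 9, 67, (24.6, -21.9), np.float64(103.3)) [-1.2 -0.5] [(60, 8, 107.5, -45.9, -41.4), (70, 6, 108.0, -45.6, -41.4), (80, 9, 107.6, -45.7, -41.6), (90, 8, 107.4, -46.1, -41.6), (100, 6, 107.8, -45.7, -41.9)] [(60, 8, 104.4, -46.3, -41.7), (70, 6, 104.8, -45.9, -41.7), (80, 9, 104.5, -46.1, -41.8), (90, 8, 104.2, -46.4, -41.8), (100, 6, 104.7, -46.0, -42.1)]
top attempt to get argmax of an empty sequence
```

View pics/wrist2.png

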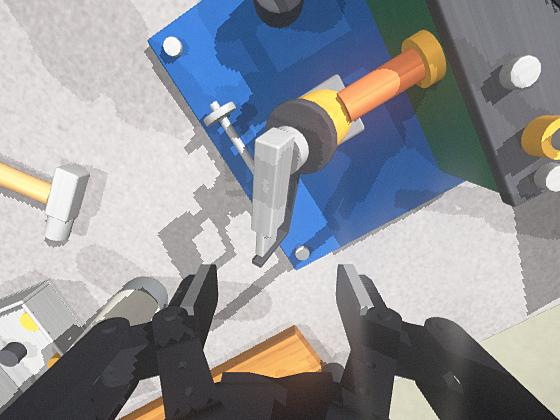

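```bash
python3 -c "
from h import *
c=bot.get_calibration('wrist');e=st(c['eye']);print(c['eye'],e)
C=np.array([1.5,-2.3]);ph=np.radians(-43);n=np.array([-np.sin(ph),np.cos(ph)]);off=(e[:2]-C)@n;print('perp off',off)
nw=n[0]*E1+n[1]*E2;h=nw.copy();h[2]=0;hh=h/np.linalg.norm(h);print('horizontal shift needed',-off/(hh@nw)*hh)
"
```

```text
[534.44213637 -38.96102664 359.34646471] [-23.40678532 129.80153353 255.43156946]
perp off 79.62655879149075
horizontal shift needed [-67.25409123 -55.5942994   -0.        ]
```

```bash
cat > fine.py <<'E'
from h import *
import sys
z=np.load(sys.argv[1]);d=z['d'];S=st(cloud(d,z));C=np.array([1.5,-2.3])
g=np.radians(-42);v=np.array([np.cos(g),np.sin(g)]);q=S[...,:2]-C;al=q@v;pe=q@[-v[1],v[0]]
ok=(d>0)&(np.abs(pe)<25)
s0=np.median(S[ok&(al>20)&(al<60)&(S[...,2]>99)&(S[...,2]<107)][:,2]);print('s0',s0)
for lo in range(-20,108,4):
    m=ok&(al>=lo)&(al<lo+4)&(abs(S[...,2]-s0)<(1.5 if lo<84 else 6))
    if m.sum()>3:
        P=pe[m];print(lo+2,m.sum(),P.min().round(1),P.max().round(1),((P.min()+P.max())/2).round(1),np.median(S[m][:,2]).round(1))
m=ok&(al>88)&(al<106)&(S[...,2]>62)&(S[...,2]<95);P=pe[m];print('prong below',m.sum(),np.percentile(P,[2,50,98]).round(1))
E
python3 fine.py pics/wrist2.npz
```

```text
s0 102.40212567334537
-18 79 -9.1 8.2 -0.5 102.0
-14 147 -8.3 8.4 0.0 102.7
-10 145 -9.3 8.6 -0.4 102.6
-6 137 -8.9 8.8 -0.1 102.7
-2 126 -8.8 9.1 0.1 102.6
2 131 -8.5 8.8 0.2 102.7
6 117 -9.3 8.8 -0.3 102.6
10 115 -9.0 8.9 -0.1 102.6
14 116 -8.6 9.0 0.2 102.5
18 105 -8.7 8.8 0.1 102.6
22 104 -7.9 8.6 0.3 102.6
26 98 -8.1 8.8 0.4 102.5
30 98 -8.6 9.3 0.4 102.5
34 97 -8.8 8.9 0.1 102.4
38 92 -8.6 9.3 0.3 102.5
42 89 -7.9 9.0 0.5 102.4
46 81 -7.6 9.1 0.8 102.3
50 84 -8.2 9.1 0.4 102.4
54 79 -8.3 9.1 0.4 102.4
58 67 -7.9 9.3 0.7 102.2
62 36 -4.4 4.3 -0.0 102.3
66 31 -3.0 4.1 0.5 102.3
70 32 -2.8 4.1 0.6 102.2
74 26 -2.3 4.6 1.1 102.4
78 29 -2.4 4.0 0.8 102.0
82 24 -2.8 4.5 0.8 102.1
86 5 -1.5 3.0 0.8 102.0
98 39 -7.1 2.1 -2.5 98.4
102 26 -7.2 2.3 -2.5 98.5
prong below 178 [-5.5  1.1  2.4]
```

From the close view, the handle is at -41.4° and the prong at -43.45°, so the handle has gone about 2° too far. I'll go back down astride the bar and nudge it clockwise.

```bash
python3 -m handwheel '{"translation": [[-0.001,-0.0034,-0.01],[-0.001,-0.0034,-0.015],[0,0,-0.025],[0,0,-0.025],[0,0,-0.025],[0,0,0],[0,0,0],[0,0,0]], "yaw": [-1.5,-1.5,0,0,0,0,0,0], "claw": [0.7,0.7,0.7,0.7,0.7,0.45,0.45,0.45]}'; python3 -m handwheel '{"translation": [[-0.0006,-0.0008,0],[-0.0006,-0.0008,0],[-0.0006,-0.0008,0],[0,0,0],[0,0,0],[0,0,0],[0,0,0],[0,0,0]], "yaw": [0,0,0,0,0,0,0,0], "claw": [0.45,0.45,0.45,0.45,0.45,0.45,0.45,0.45]}'; python3 -c "
from h import *
o,y=tool();print(y)
c=bot.get_calibration('wrist');p,d=bot.capture('wrist');np.savez('pics/w4.npz',p=p,d=d,**c)";python3 fine.py pics/w4.npz
```

```text
time_s: 12.98
tcp_pos: [599.2, -90.8, 115.6]
eef_rot: [-0.97, -2.988, 0.0]
wrist_force: [0.4, -0.3, 0.4]
grip_width: 38.2
gripper_force: 0.0
time_s: 13.65
tcp_pos: [597.4, -92.9, 115.5]
eef_rot: [0.969, 2.988, 0.0]
wrist_force: [0.5, -0.6, -0.6]
grip_width: 38.6
gripper_force: 0.0
144.07093746097146
s0 102.42537454990759
-18 310 -8.9 8.4 -0.2 101.9
-14 627 -9.4 8.6 -0.4 102.6
-10 509 -9.5 8.8 -0.4 102.7
-6 490 -8.8 8.6 -0.1 102.6
-2 445 -8.9 8.7 -0.1 102.6
2 419 -8.8 8.8 -0.0 102.6
6 388 -9.1 8.8 -0.1 102.6
10 369 -9.1 8.9 -0.1 102.5
14 340 -9.2 8.7 -0.2 102.5
18 314 -8.5 9.0 0.2 102.5
22 297 -8.6 9.0 0.2 102.5
26 268 -8.3 8.7 0.2 102.6
30 249 -8.5 9.0 0.3 102.5
34 258 -8.5 24.2 7.9 102.4
38 258 -8.6 25.0 8.2 102.4
42 233 -8.5 25.0 8.3 102.5
46 278 -25.0 24.9 -0.1 102.4
50 214 -19.3 25.0 2.8 102.4
54 201 -19.1 25.0 2.9 102.4
58 148 -19.3 25.0 2.8 102.4
62 70 -19.0 6.8 -6.1 102.2
66 73 -18.3 4.0 -7.2 102.2
70 62 -18.5 4.5 -7.0 102.2
74 60 -2.6 4.1 0.7 102.2
78 52 -2.5 4.3 0.9 102.2
82 51 -3.4 4.1 0.4 102.1
98 101 -7.8 2.1 -2.8 98.0
102 37 -7.6 2.0 -2.8 98.5
prong below 134 [1.3 2.  2.4]
```

```bash
python3 -m handwheel '{"translation": [[-0.0006,-0.0008,0],[-0.0006,-0.0008,0],[-0.0006,-0.0008,0],[0,0,0],[0,0,0],[0,0,0],[0,0,0],[0,0,0]], "yaw": [0,0,0,0,0,0,0,0], "claw": [0.45,0.45,0.45,0.45,0.45,0.45,0.45,0.45]}'; python3 -m handwheel '{"translation": [[-0.0006,-0.0008,0],[-0.0006,-0.0008,0],[0,0,0],[0,0,0],[0,0,0],[0,0,0],[0,0,0],[0,0,0]], "yaw": [0,0,0,0,0,0,0,0], "claw": [0.45,0.45,0.45,0.45,0.45,0.45,0.45,0.45]}'
```

```text
time_s: 14.37
tcp_pos: [595.7, -95.2, 115.5]
eef_rot: [0.969, 2.988, 0.0]
wrist_force: [1.1, 2.0, -0.7]
grip_width: 38.2
gripper_force: 0.9
time_s: 15.03
tcp_pos: [595.1, -95.8, 115.4]
eef_rot: [0.967, 2.988, 0.002]
wrist_force: [4.1, 3.1, -3.8]
grip_width: 38.6
gripper_force: 2.9
```

```bash
cat > q.sh <<'E'
python3 -c "
from h import *
c=bot.get_calibration('wrist');p,d=bot.capture('wrist');np.savez('pics/w5.npz',p=p,d=d,**c)";python3 fine.py pics/w5.npz | grep -E '^(-14|2|10|18|26|30|74|78|82|98|102) '
E
python3 -m handwheel '{"translation": [[-0.0006,-0.0008,0],[-0.0006,-0.0008,0],[0,0,0],[0,0,0],[0,0,0],[0,0,0],[0,0,0],[0,0,0]], "yaw": [0,0,0,0,0,0,0,0], "claw": [0.45,0.45,0.45,0.45,0.45,0.45,0.45,0.45]}'; bash q.sh
```

```text
time_s: 15.7
tcp_pos: [593.9, -97.1, 115.2]
eef_rot: [0.967, 2.988, 0.003]
wrist_force: [4.0, 5.5, -3.8]
grip_width: 38.3
gripper_force: 3.2
-14 620 -8.8 9.2 0.2 102.7
2 437 -8.8 8.6 -0.1 102.6
10 378 -9.5 8.3 -0.6 102.6
18 319 -9.8 7.9 -0.9 102.5
26 279 -9.9 7.4 -1.2 102.5
30 251 -10.3 7.4 -1.5 102.5
74 57 -6.8 0.5 -3.1 102.2
78 56 -6.9 0.2 -3.3 102.1
82 50 -7.1 0.1 -3.5 102.2
98 111 -7.7 2.3 -2.7 98.0
102 38 -7.5 2.3 -2.6 98.7
```

```bash
python3 -m handwheel '{"translation": [[0.0012,0.0016,0],[0.0012,0.0016,0],[0.0012,0.0016,0],[0.0012,0.0016,0],[0.0006,0.0008,0],[0.0006,0.0008,0],[0,0,0],[0,0,0]], "yaw": [0,0,0,0,0,0,0,0], "claw": [0.45,0.45,0.45,0.45,0.45,0.45,0.45,0.45]}'; bash q.sh
```

```text
time_s: 16.42
tcp_pos: [599.2, -90.6, 115.5]
eef_rot: [-0.969, -2.988, 0.0]
wrist_force: [0.2, 0.5, -0.6]
grip_width: 38.3
gripper_force: 0.0
-14 602 -8.4 9.6 0.6 102.6
2 404 -9.1 8.7 -0.2 102.7
10 344 -9.5 8.2 -0.6 102.6
18 298 -9.9 7.7 -1.1 102.6
26 267 -9.7 7.3 -1.2 102.6
30 247 -10.0 7.4 -1.3 102.5
74 58 -6.8 0.4 -3.2 102.2
78 56 -7.0 0.3 -3.3 102.1
82 45 -6.8 -0.1 -3.4 102.1
98 96 -7.4 2.1 -2.6 97.9
102 43 -7.7 2.1 -2.8 98.6
```

```bash
python3 -m handwheel '{"translation": [[0.0006,0.0008,0],[0.0006,0.0008,0],[0.0006,0.0008,0],[0,0,0],[0,0,0],[0,0,0],[0,0,0],[0,0,0]], "yaw": [0,0,0,0,0,0,0,0], "claw": [0.45,0.45,0.45,0.45,0.45,0.45,0.45,0.45]}'; bash q.sh
```

```text
time_s: 17.13
tcp_pos: [601.0, -88.2, 115.5]
eef_rot: [0.969, 2.988, 0.0]
wrist_force: [0.4, -0.5, -0.5]
grip_width: 38.5
gripper_force: 0.1
-14 579 -8.7 9.5 0.4 102.7
2 407 -8.7 8.8 0.0 102.6
10 332 -9.5 8.1 -0.7 102.6
18 297 -9.6 7.7 -0.9 102.5
26 277 -10.0 7.8 -1.1 102.5
30 245 -10.1 7.6 -1.3 102.5
74 57 -6.7 0.5 -3.1 102.1
78 52 -6.7 0.1 -3.3 102.2
82 44 -6.8 -0.0 -3.4 102.2
98 107 -7.8 2.2 -2.8 97.9
102 40 -7.4 2.2 -2.6 98.5
```

```bash
python3 -m handwheel '{"translation": [[0.0006,0.0008,0],[0.0003,0.0004,0],[0,0,0],[0,0,0],[0,0,0],[0,0,0],[0,0,0],[0,0,0]], "yaw": [0,0,0,0,0,0,0,0], "claw": [0.45,0.45,0.45,0.45,0.45,0.45,0.45,0.45]}'; bash q.sh
```

```text
time_s: 17.85
tcp_pos: [601.8, -87.4, 115.6]
eef_rot: [0.97, 2.988, -0.001]
wrist_force: [-3.7, -4.5, 1.4]
grip_width: 38.7
gripper_force: 2.5
-14 585 -8.4 9.2 0.4 102.6
2 399 -9.2 8.7 -0.3 102.7
10 355 -9.5 8.4 -0.5 102.6
18 304 -9.5 8.0 -0.8 102.6
26 253 -9.8 7.9 -0.9 102.5
30 253 -9.6 7.5 -1.1 102.5
74 56 -5.9 1.0 -2.5 102.2
78 53 -6.0 1.1 -2.5 102.2
82 44 -6.1 0.9 -2.6 102.2
98 95 -7.8 2.1 -2.8 98.0
102 43 -7.4 2.1 -2.7 98.5
```

The handle is now within about 0.3° of the prong. I'll back off and verify.

```bash
python3 -m handwheel '{"translation": [[-0.0012,-0.0016,0],[-0.0012,-0.0016,0],[0,0,0],[0,0,0.025],[0,0,0.025],[0,0,0.025],[0,0,0.025],[0,0,0.025]], "yaw": [0,0,0,0,0,0,0,0], "claw": [0.45,0.65,0.65,0.65,0.65,0.65,0.65,0.65]}'; python3 -m handwheel '{"translation": [[0,0,0.02],[-0.005,-0.01,0.01],[-0.005,-0.01,0],[-0.005,-0.01,0],[-0.005,-0.005,0],[0,0,0],[0,0,0],[0,0,0]], "yaw": [0,0,0,0,0,0,0,0], "claw": [0.65,0.65,0.65,0.65,0.65,0.65,0.65,0.65]}'; bash q.sh; python3 meas.py | head -1
```

```text
time_s: 18.57
tcp_pos: [599.7, -89.3, 241.8]
eef_rot: [0.968, 2.988, 0.002]
wrist_force: [1.5, -0.5, -0.4]
grip_width: 55.8
gripper_force: 0.0
time_s: 19.23
tcp_pos: [579.3, -124.7, 269.6]
eef_rot: [-0.968, -2.987, -0.0]
wrist_force: [0.4, 0.2, -1.0]
grip_width: 55.4
gripper_force: 0.0
-14 104 -8.2 8.9 0.4 102.7
2 87 -8.9 8.7 -0.1 102.5
10 88 -9.4 8.4 -0.5 102.5
18 83 -9.6 7.9 -0.9 102.5
26 78 -9.6 7.6 -1.0 102.6
30 78 -9.6 7.4 -1.1 102.5
74 18 -5.5 1.0 -2.2 102.3
78 24 -6.4 0.4 -3.0 101.8
82 23 -6.7 0.8 -2.9 102.1
98 30 -7.3 2.2 -2.6 98.6
102 20 -7.0 1.8 -2.6 98.6
19.2833 [ 579.5 -124.5  269.8] 144.1 [ 0.1 -0.1 -0.2]
```

In line with the prong, and the robot is clear of everything.

```bash
python3 -c "
from workcell import bot
print(bot.finish_job())"
```

```text
the job is handed in; nothing more can be done
None
```

I turned the valve clockwise until it was shut on its stop, then opened it until its pointed arm lined up with the index prong (within about 0.5° by the wrist camera). I then released it and handed the job in at about 19 s; no verdict came back.

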